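# Setting block home, fence knob to the third stop

## Task

The strip cutter is being set up for narrower strips: first take out the setting block that stands between the fence and the blade and put it back upright and fully home in its own slot of the rack, the one that fits it and carries the same two dots. Then grip the fence knob and turn it clockwise (seen from above) to its third stop, counting the clicks from the home mark at its anticlockwise end, without running on past it, and finish still gripping it there so that I can lock the fence. Leave all the other things lying where they are.

Things in the scene. Friction and masses are not known exactly. Their poses are not given: they have to be found in the camera images.
- block28_center (a point): Centre of the setting block standing on the cutter's bed: plain aluminium, 50 (its x) x 28 (y) x 60 mm high (z), about 0.23 kg, two black dots on top; underside 30 mm below this point. Its long side runs along the blade. Fence (16 mm above the bed) and blade lever (12 mm above it) are only a few mm from its wide faces: grip it across its 28 mm, in its upper part.
- slot28: Its own holder: wood, 80 (x) x 62 (y) x 24 mm high; pocket from above in its middle, 54 (x) x 32 (y) mm, 20 mm deep; the block stands in it with its 50 mm along x, either way round. Origin: centre of the underside, 5 mm above the table; pocket floor 4 mm, mouth 24 mm above it; centre of the block 34 mm above it when fully home. White tab with two dots at the -x end.
- slot20: Holder of the same outer size for the 20 mm block: pocket 54 by 24 mm, one dot; its own block stands in it.
- slot36: Holder of the same outer size for the 36 mm block: pocket 54 by 40 mm, three dots; empty, and not for this block.
- rack: Low wooden tray, 254 (x) x 74 (y) x 14 mm, fixed, with the three holders in a row along its x, 81 mm apart, in any order. Origin: centre of its underside, on the table.
- cutter: Bench strip cutter, fixed. Bed 280 (x, along the blade) x 295 mm (y), top 28 mm above the table; origin: centre of the underside. Blade lever latched down along the edge y = -150 mm, its handle reaching x = -300 mm. Cam housing 88 x 84 mm on the bed, centre x -20, y 45 mm, top 66 mm above the table; the dial plate and the knob are on it.
- fence: The fence: aluminium bar 230 (x) x 18 (y) x 16 mm high on the bed, parallel to the blade, on two guide rods from the housing. Origin: bottom of its blade-side face. Each click of the knob clockwise moves it 4 mm to the blade: gap 38 mm at home, 26 mm at the third stop, too small for the block.
- fence_knob: Black indexing knob, upright axis: bar grip 52 (its x) x 14 (y) x 34 mm high on a flat skirt 44 mm across, 4 mm thick; a white pointer line marks the bar's -x end. Origin: on the axis, skirt's underside, 69 mm above the table. On the dial a long broad mark shows home, short marks the stops.
- knob_grip (a point): Point to grip the knob: on its axis, 97 mm above the table, 10 mm below the bar's top, 24 mm above the skirt. Its x runs along the bar; the fingers close along its y on the flats, 14 mm apart. It turns with the knob.
- knob_turn (a joint): Knob angle, rad, clockwise from above positive. 0 = home stop (end stop at -0.03). Click stops every 20 degrees: 0.349, 0.698, third 1.047, 1.396, 1.745. It starts at home or the first stop (seldom stuck between); the third is always the one at 1.047. A click takes about 0.12 N m at its hump; the knob pulls itself into the nearest stop.
- block20: Setting block 50 by 20 by 60 mm standing in its own holder; leave it. Origin: centre of its underside.
- block36: Setting block 50 by 36 by 60 mm standing on the table between cutter and rack; leave it. Origin: centre of its underside.
- pattern_weight: Round iron pattern weight, 50 mm across, 34 mm high, standing on the cutter's bed near its +y, -x corner; leave it. Origin: centre of its underside.
- thread_cone: Grey thread cone, 48 mm across, 80 mm high, upright; leave it. Origin: centre of its underside.
- awl: Awl with a yellow handle, 160 mm long, 28 mm high, lying along its x; leave it. Origin: under its middle, on the table.
- pin_tin: Round pin tin, 68 mm across, 48 mm high; leave it. Origin: centre of its underside.
- tape_roll: Roll of paper tape, 90 mm across, 24 mm high, lying flat; leave it. Origin: centre of its underside.
- furrier_knife: Furrier's knife with a wooden handle, 195 mm long, 16 mm high, lying along its x; leave it. Origin: under its middle, on the table.
Mind the look-alikes: they are no part of the job. Leave any red look-alike of the part that bears block28_center alone.

How it is judged:
On the way, in this order (a step that is already met when the one before it is completed fails the run):
1. the 28 mm block stands upright, fully home in its own slot, and is let go (x of block28_center in the frame of slot28 between -0.004 and 0.004 m and y of block28_center in the frame of slot28 between -0.004 and 0.004 m and z of block28_center in the frame of slot28 between 0.031 and 0.0365 m and angle between block28_center's own z axis and vertical below 0.06 rad and contact force between the fingers and block28 below 0.05 N), for 0.2 s.
2. after that the knob is turned on past the first stop in the fingers (value of joint knob_turn above 0.52 rad and contact force between the fingers and fence_knob above 0.5 N), for 0.05 s.
At the end, for the whole second after the job is handed in: The 28 mm block stands upright in its own slot, let go, within 2.5 mm of fully home and 4 mm of the pocket's centre; the knob rests at its third stop (1.047 rad, within 0.09 rad) and is still gripped: the fingers press on it with more than 4 N and the grasp point is within 30 mm of its grip point (all of step 1 and value of joint knob_turn between 0.957 and 1.137 rad and velocity of joint knob_turn between -0.05 and 0.05 rad/s and contact force between the fingers and fence_knob above 4 N and distance between the grasp point and knob_grip below 0.03 m); the arm keeps its last pose, push and grip.
It fails at once if the knob is turned past the third stop, on to the fourth (value of joint knob_turn above 1.26 rad).
It fails at once if another thing is shifted by more than 25 mm (distance of any of block20, block36, pattern_weight, thread_cone, awl, pin_tin, tape_roll, furrier_knife from where it was at the start of the episode above 0.025 m).
It fails at once if an upright thing is knocked over (angle between any of block20, block36, pattern_weight, thread_cone's own z axis and vertical above 0.5 rad).
It also fails if it takes over 67 s, if anything falls off the work surface, if the arm or the gripper's body presses on something with over 40 N, if the wrist force passes 120 N, or if a joint passes its speed limit or range.

## Robot

A 7-joint arm with a two-finger parallel gripper is mounted at the origin on the work surface. World frame = base frame: x ahead of the robot, y to its left, z up, the work surface at z = 0. Lengths are in m, angles in rad, forces in N, time in s.
With the tool pointing down it reaches from about 0.425 to 0.925 m from the base axis. Payload 6.8 kg.
Tool frame: the origin (TCP) lies between the finger pads; the fingertips stand finger_overhang ahead of it and the grasp point (between the pads) lies 6 mm ahead of it (finger_overhang is the distance from the TCP to the fingertips, in m); z points along the fingers, y is the line along which they close (so a half turn about z gives the same grasp; the last joint's range is limited). The gripper opens to 85 mm and grips with 20 to 120 N. Pads are 22 mm wide; open, the fingers measure 114 mm over their backs; the gripper's body (76 mm by 85 mm) begins 54 mm behind the grasp point. The pads swing forward as they close: fully open they stand 13 mm farther back than shut.
Start: joints at [-1.342, 0.477, 0.022, 1.555, -0.011, 1.109, -0.083], TCP at [0.223, 0.637, 0.256] pointing down, gripper open.
Joint ranges: [-2.96, 2.96], [-0.34, 2.1], [-1.41, 1.46], [0.24, 2.44], [-1.37, 4.51], [0.17, 1.92], [-2.96, 2.96]. Speed limits (rad/s): [2.39, 2.39, 3.14, 3.14, 3.14, 3.14, 3.14].

## Interface

Orientations are given as a unit quaternion [w, x, y, z].
In Python, from station import * gives the robot as it stands.
- The arm moves only by the tool drive_tool, never from a script. Its argument "increments" is a list of rows, each an object of numbers: "claw": the finger opening in m, from 0 to 0.0854; "dx", "dy", "dz": the shift along the tool's x, y, z in m; "wx", "wy", "wz": the turn, a rotation vector about the tool's x, y, z in degrees. A call has 1 to 20 rows; each row shifts and turns the commanded pose from where the row before left it, along the tool's axes as they then stand; what a row does not reach is not made up. A row lasts 1/8 s, in which the tool goes at most 62.5 mm and 10.7 degrees, less where a joint would pass 70% of its speed; a pose out of reach is approached as far as the arm can. A call with a gripper value outside its range is refused whole. The fingers move at their own pace and stop on an object; "newtons" is the grip in N (left out, the last holds). Time passes only in rows, so rows that do not move let the fingers close. It gives the time, the measured TCP pose, the force, the opening and the grip force at its end, in the units of the state.
- get_obs(): the state, without advancing time (a new reading comes with each control period).
- read_camera(name): name is "scene" or "top" or "wrist"; returns (picture, depth): 400x640x3 uint8, red, green, blue; 400x640 float32, m along the optical axis (not along the pixel's ray), 0 where there is no reading.
- calibration(name): a dict with "intrinsics" (3x3 intrinsics, pixels), "k1" (the pictures are not rectified: a ray, as slopes to the right and down, at radius r is drawn at 1 + k1 r^2 times it, then the intrinsics apply), "R" (3x3) and "t" (3): a world point X has camera coordinates R X + t; the wrist camera has in their place "mount" (4x4, takes a point from camera to tool coordinates, whose origin is the TCP and whose axes are the flange's). Camera axes: x right, y down, z forward; pixel columns grow to the right and rows downward; lengths in m; the calibration is good to about 2 mm. A picture is of the moment at which its call begins: read the wrist's pose just before it. calibration takes no time and is no camera call.
- hand_in(): hands the job in; it is judged then, once.
The state is a dict: "t": time; "q": joint angles; "joint_vel": joint speeds; "joint_torque": joint torques, N m; "eef_pos": TCP position; "tool_rot": TCP orientation; "contact_force": force on the tool from outside, world axes, zero at the start; "torque": the same for the moment, N m; "gripper_width": opening from 0.0 (shut) to 1.0 (fully open); "grasp_force": force on a finger pad.
Only numpy, scipy, OpenCV 4.12 (cv2) and the standard library are available. Lean on these libraries where they do the work, as an engineer would, in place of code of your own. Each camera call takes 0.05 s, during which the arm holds its last target. There are 200 camera calls.

## Working session

There is one attempt and no reset: what is moved stays moved. The work goes in short steps, Python scripts to look and compute and a tool call to move; the robot and the scene stay as the last step left them, time stands still between calls to the robot, and variables do not carry over. Pictures are saved under pics/ and viewed, at most 10 in all, crops included, and the job is handed in when it is done.

Besides the shell and the picture viewer there is one more tool, called after ">>>" as a command line: name --argument value ..., lists and objects as JSON in quotes. drive_tool: Moves the arm, as the interface text tells. Its arguments: {"type":"object","properties":{"increments":{"type":"array","items":{"type":"object","properties":{"claw":{"type":"number"},"dx":{"type":"number"},"dy":{"type":"number"},"dz":{"type":"number"},"wx":{"type":"number"},"wy":{"type":"number"},"wz":{"type":"number"}}}},"newtons":{"type":"number"}},"required":["increments"]}

```bash
mkdir -p pics
cat > h.py <<'E'
from station import *
import numpy as np, cv2
from scipy.spatial.transform import Rotation as Ro
def Rt(o): w,x,y,z=o["tool_rot"]; return Ro.from_quat([x,y,z,w]).as_matrix()
def snap(n,tag):
    o=get_obs(); p,d=read_camera(n); np.savez('pics/%s.npz'%tag,p=p,d=d,pos=o["eef_pos"],R=Rt(o),n=n)
    cv2.imwrite('pics/%s.png'%tag,p[:,:,::-1]); return p,d,o
def ray(n,u,v):
    c=calibration(n);K=np.array(c["intrinsics"])
    a=np.array([(u-K[0,2])/K[0,0],(v-K[1,2])/K[1,1]]); s=a.copy()
    for _ in range(20): s=a/(1+c["k1"]*(s@s))
    return np.array([s[0],s[1],1.])
def pose(n,z):
    c=calibration(n)
    if n=="wrist":
        M=np.array(c["mount"]); return z['R']@M[:3,:3], z['R']@M[:3,3]+z['pos']
    R=np.array(c["R"]);return R.T,-R.T@np.array(c["t"])
def at(tag,u,v,h=None):
    "world point at pixel; h: intersect plane z=h, else depth"
    z=np.load('pics/%s.npz'%tag);n=str(z['n']);A,t=pose(n,z);r=A@ray(n,u,v)
    s=(h-t[2])/r[2] if h is not None else float(np.median(z['d'][int(v)-1:int(v)+2,int(u)-1:int(u)+2]))
    return t+s*r
def proj(tag,X):
    z=np.load('pics/%s.npz'%tag);n=str(z['n']);A,t=pose(n,z);c=calibration(n);K=np.array(c["intrinsics"])
    p=A.T@(np.array(X)-t);s=p[:2]/p[2];s=s*(1+c["k1"]*(s@s));return K[0,0]*s[0]+K[0,2],K[1,1]*s[1]+K[1,2]
def crop(tag,u0,u1,v0,v1,k):
    p=cv2.imread('pics/%s.png'%tag)[v0:v1,u0:u1]; cv2.imwrite('pics/%s_c%d_%d.png'%(tag,u0,v0),cv2.resize(p,None,fx=k,fy=k,interpolation=cv2.INTER_CUBIC))
E
python3 - <<'E'
from h import *
snap("top","top0");snap("scene","scene0")
o=get_obs();print(o["t"],o["eef_pos"],o["contact_force"],o["gripper_width"]);print(Rt(o).round(3));print(calibration("wrist"))
a=cv2.imread('pics/top0.png');cv2.imwrite('pics/top0b.png',cv2.resize(a,(800,500)))
E
```

```text
0.1 [0.22289909 0.63663828 0.25543489] [-0.39561747 -0.59385631  0.3062492 ] 0.9984181754697562
[[-0.944  0.33  -0.   ]
 [ 0.33   0.944 -0.002]
 [-0.    -0.002 -1.   ]]
{'intrinsics': array([[290.48971524,   0.        , 321.33953229],
       [  0.        , 290.48971524, 202.01319275],
       [  0.        ,   0.        ,   1.        ]]), 'k1': -0.03165778669182206, 'mount': array([[-2.10611938e-04, -9.52521942e-01, -3.04469876e-01,
         7.70165854e-02],
       [ 9.99999799e-01, -3.82580162e-04,  5.05153762e-04,
        -3.16543760e-04],
       [-5.97654177e-04, -3.04469709e-01,  9.52521831e-01,
        -1.16528852e-01],
       [ 0.00000000e+00,  0.00000000e+00,  0.00000000e+00,
         1.00000000e+00]])}
```

View pics/top0.png

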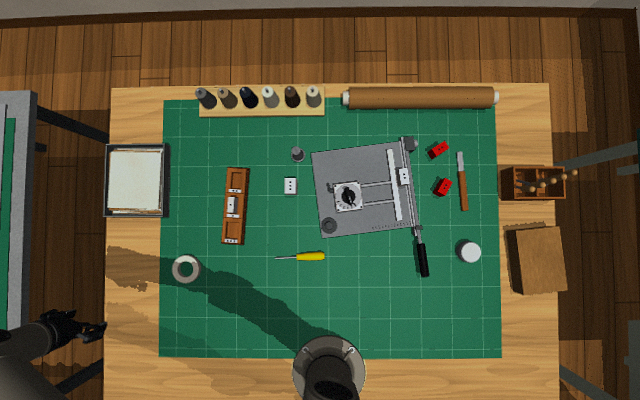

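View pics/scene0.png

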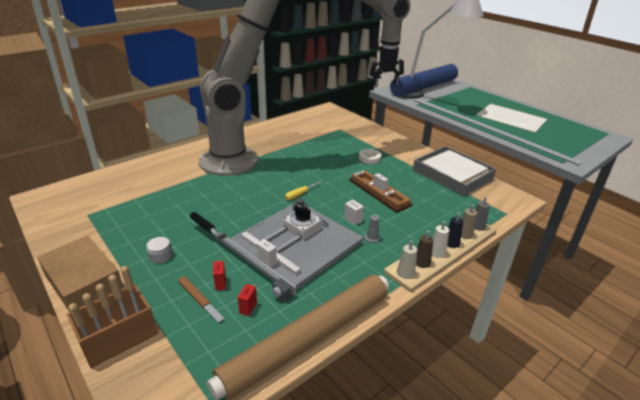

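The top picture has x pointing up and y to the left. The cutter is near (365,187), and the aluminium block between fence and blade is at (404,176). The knob is at (347,196) and the rack at (235,205). The two red look-alikes are at (438,150) and (443,187). The 36 mm block is at (290,186).

Run:
```python
from h import *
p=cv2.imread('pics/top0.png')
a=cv2.resize(p[130:250,300:435],None,fx=4,fy=4,interpolation=cv2.INTER_CUBIC)
b=cv2.resize(p[160:250,215:255],None,fx=5.333,fy=5.333,interpolation=cv2.INTER_CUBIC)[:480]
cv2.imwrite('pics/c1.png',np.hstack([a[:480],b]))
for n,u,v,h in [("block",404,176,.088),("knob",347,196,.107),("rackhi",237,168,.02),("racklo",231,244,.02),("b36",290,186,.06),("cone",297,154,.08),("wt",329,226,.062)]:
    print(n,at("top0",u,v).round(3),at("top0",u,v,h).round(3))
```

```text
block [ 0.62  -0.236  0.088] [ 0.62  -0.236  0.088]
knob [ 0.558 -0.061  0.105] [ 0.558 -0.061  0.107]
rackhi [0.656 0.293 0.03 ] [0.658 0.296 0.02 ]
racklo [0.409 0.315 0.012] [0.41  0.313 0.02 ]
b36 [0.593 0.117 0.06 ] [0.593 0.117 0.06 ]
cone [0.691 0.093 0.08 ] [0.691 0.093 0.08 ]
wt [ 0.468 -0.006  0.062] [ 0.468 -0.006  0.062]
```

View pics/c1.png

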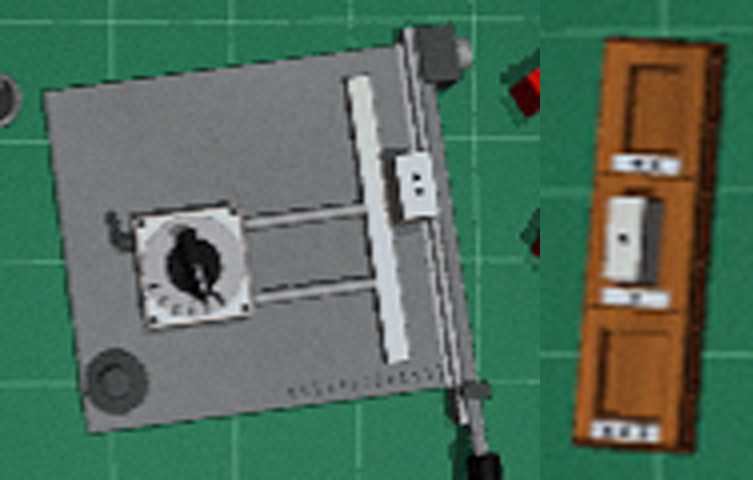

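>>> drive_tool --increments '[{"dx":-0.047,"dy":-0.0195},{"dx":-0.047,"dy":-0.0195},{"dx":-0.047,"dy":-0.0195},{"dx":-0.047,"dy":-0.0195},{"dx":-0.047,"dy":-0.0195},{"dx":-0.047,"dy":-0.0195},{"dx":-0.047,"dy":-0.0195},{"dx":-0.047,"dy":-0.0195},{"dx":-0.047,"dy":-0.0195},{"dx":-0.047,"dy":-0.0195},{"wz":-7.5},{"wz":-7.5},{},{}]'

```text
schema error: expected keys claw, dx, dy, dz, wx, wy, wz
```

Run:
```python
from h import *
import station
p,d,o=snap("wrist","w1");print(o["t"],o["eef_pos"],Rt(o).round(3).tolist(),getattr(station,'finger_overhang',None))
print([x for x in dir(station) if x[0]!='_'])
a=cv2.imread('pics/w1.png');cv2.imwrite('pics/w1b.png',cv2.resize(a,(800,500)))
```

```text
0.1 [0.22289909 0.63663828 0.25543489] [[-0.944, 0.33, -0.0], [0.33, 0.944, -0.002], [-0.0, -0.002, -1.0]] 0.025
['PlanningError', 'calibration', 'finger_overhang', 'get_obs', 'hand_in', 'read_camera']
```

View pics/w1b.png

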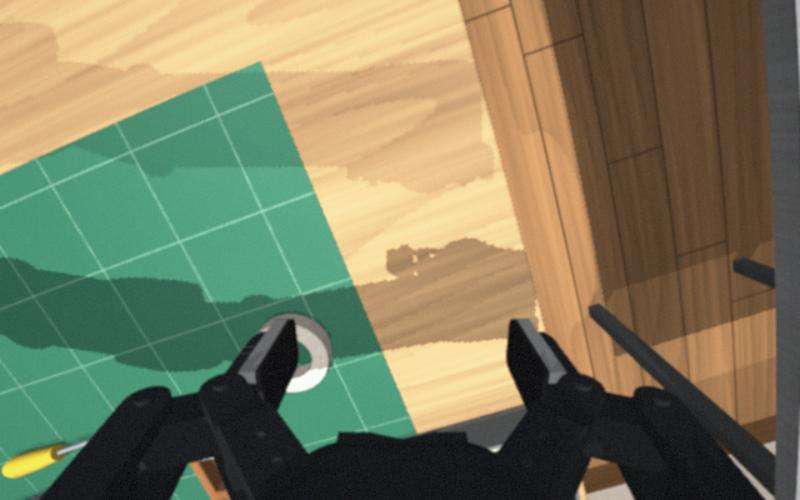

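The call needs every key in each row. I'll send the full rows.

>>> drive_tool --increments '[{"claw":0.085,"dx":-0.047,"dy":-0.0195,"dz":0,"wx":0,"wy":0,"wz":0},{"claw":0.085,"dx":-0.047,"dy":-0.0195,"dz":0,"wx":0,"wy":0,"wz":0},{"claw":0.085,"dx":-0.047,"dy":-0.0195,"dz":0,"wx":0,"wy":0,"wz":0},{"claw":0.085,"dx":-0.047,"dy":-0.0195,"dz":0,"wx":0,"wy":0,"wz":0},{"claw":0.085,"dx":-0.047,"dy":-0.0195,"dz":0,"wx":0,"wy":0,"wz":0},{"claw":0.085,"dx":-0.047,"dy":-0.0195,"dz":0,"wx":0,"wy":0,"wz":0},{"claw":0.085,"dx":-0.047,"dy":-0.0195,"dz":0,"wx":0,"wy":0,"wz":0},{"claw":0.085,"dx":-0.047,"dy":-0.0195,"dz":0,"wx":0,"wy":0,"wz":0},{"claw":0.085,"dx":-0.047,"dy":-0.0195,"dz":0,"wx":0,"wy":0,"wz":0},{"claw":0.085,"dx":-0.047,"dy":-0.0195,"dz":0,"wx":0,"wy":0,"wz":0},{"claw":0.085,"dx":0,"dy":0,"dz":0,"wx":0,"wy":0,"wz":-7.5},{"claw":0.085,"dx":0,"dy":0,"dz":0,"wx":0,"wy":0,"wz":-7.5},{"claw":0.085,"dx":0,"dy":0,"dz":0,"wx":0,"wy":0,"wz":0},{"claw":0.085,"dx":0,"dy":0,"dz":0,"wx":0,"wy":0,"wz":0}]'

```text
t: 1.9
eef_pos: [0.602, 0.2978, 0.2561]
tool_rot: [-0.0, 0.039, 0.999, -0.0]
contact_force: [-0.7, -0.5, 0.0]
gripper_width: 0.993
grasp_force: 0.0
```

Run:
```python
from h import *
p,d,o=snap("wrist","w1");print(o["t"],o["eef_pos"],Rt(o).round(3).tolist(),d.max())
a=cv2.imread('pics/w1.png');cv2.imwrite('pics/w1b.png',cv2.resize(a,(800,500)))
```

```text
1.9 [0.60203906 0.29778184 0.25613509] [[-0.997, 0.077, -0.0], [0.077, 0.997, -0.0], [0.0, -0.0, -1.0]] 1.3756089
```

View pics/w1b.png

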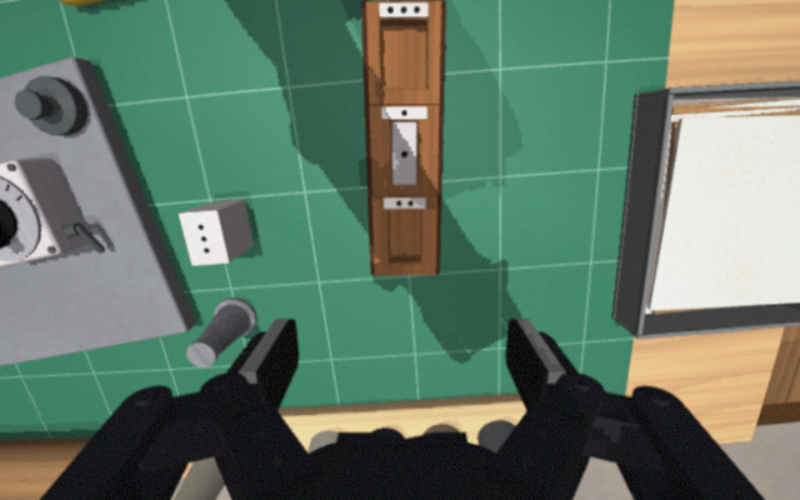

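The wrist view shows the rack with the slots in order three dots (405,10), one dot with its block (405,150), and two dots (405,203). The empty two-dot pocket is at (405,235), the +x end. I'll rectify that area onto the rim plane to measure it.

```bash
cat >> h.py <<'E'
def ortho(tag,x0,x1,y0,y1,h,mm,out):
    "rows: x from x1 down to x0; cols: y from y1 down to y0"
    xs=np.arange(x1,x0,-mm/1e3);ys=np.arange(y1,y0,-mm/1e3)
    z=np.load('pics/%s.npz'%tag);n=str(z['n']);A,t=pose(n,z);c=calibration(n);K=np.array(c["intrinsics"])
    X,Y=np.meshgrid(xs,ys,indexing='ij');P=(np.stack([X,Y,0*X+h],-1)-t)@A
    s=P[...,:2]/P[...,2:];s=s*(1+c["k1"]*(s**2).sum(-1,keepdims=True))
    m=(s*[K[0,0],K[1,1]]+[K[0,2],K[1,2]]).astype(np.float32)
    im=cv2.remap(z['p'],m[...,0],m[...,1],cv2.INTER_CUBIC);cv2.imwrite('pics/'+out,im[:,:,::-1])
E
python3 - <<'E'
from h import *
ortho("w1",0.56,0.68,0.24,0.35,0.029,0.2,'o1.png')
E
```

```text
(no output)
```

View pics/o1.png

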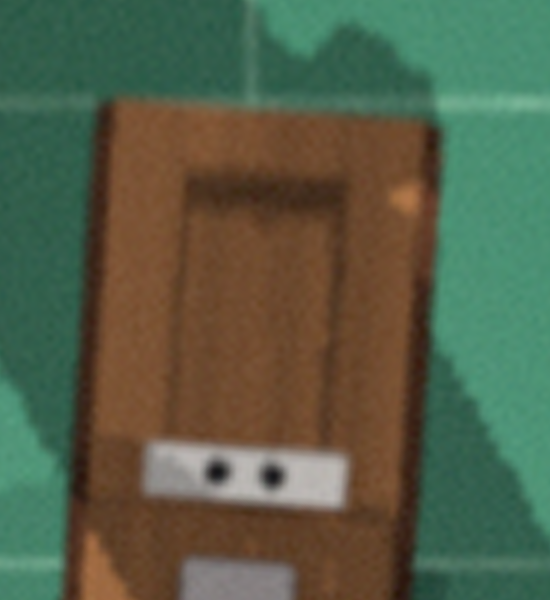

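The slot28 pocket centre is at about (0.6174, 0.2985), with yaw about -4°. Its width reads 32 mm, as it should. Next I'll look at the block and knob.

>>> drive_tool --increments '[{"claw":0.085,"dx":-0.004,"dy":-0.0533,"dz":0,"wx":0,"wy":0,"wz":0},{"claw":0.085,"dx":-0.004,"dy":-0.0533,"dz":0,"wx":0,"wy":0,"wz":0},{"claw":0.085,"dx":-0.004,"dy":-0.0533,"dz":0,"wx":0,"wy":0,"wz":0},{"claw":0.085,"dx":-0.004,"dy":-0.0533,"dz":0,"wx":0,"wy":0,"wz":0},{"claw":0.085,"dx":-0.004,"dy":-0.0533,"dz":0,"wx":0,"wy":0,"wz":0},{"claw":0.085,"dx":-0.004,"dy":-0.0533,"dz":0,"wx":0,"wy":0,"wz":0},{"claw":0.085,"dx":-0.004,"dy":-0.0533,"dz":0,"wx":0,"wy":0,"wz":0},{"claw":0.085,"dx":-0.004,"dy":-0.0533,"dz":0,"wx":0,"wy":0,"wz":0},{"claw":0.085,"dx":-0.004,"dy":-0.0533,"dz":0,"wx":0,"wy":0,"wz":0},{"claw":0.085,"dx":-0.004,"dy":-0.0533,"dz":0,"wx":0,"wy":0,"wz":0},{"claw":0.085,"dx":0,"dy":0,"dz":0,"wx":0,"wy":0,"wz":-6.2},{"claw":0.085,"dx":0,"dy":0,"dz":0,"wx":0,"wy":0,"wz":-6.2},{"claw":0.085,"dx":0,"dy":0,"dz":0,"wx":0,"wy":0,"wz":0},{"claw":0.085,"dx":0,"dy":0,"dz":0,"wx":0,"wy":0,"wz":0}]'

```text
t: 3.7
eef_pos: [0.6022, -0.2365, 0.2563]
tool_rot: [-0.0, -0.07, 0.998, 0.0]
contact_force: [0.1, 0.8, -0.5]
gripper_width: 0.995
grasp_force: 0.0
```

Run:
```python
from h import *
p,d,o=snap("wrist","w2");print(o["t"],o["eef_pos"],Rt(o).round(3).tolist(),proj("w2",[.62,-.236,.088]),proj("w2",[.558,-.061,.107]))
ortho("w2",0.56,0.67,-0.29,-0.19,0.088,0.25,'o2.png')
ortho("w2",0.50,0.61,-0.11,-0.01,0.107,0.25,'o3.png')
a=cv2.imread('pics/o2.png');b=cv2.imread('pics/o3.png');cv2.imwrite('pics/o23.png',np.hstack([a,b]))
```

```text
3.7 [ 0.60219238 -0.23650101  0.25629718] [[-0.99, -0.139, -0.0], [-0.139, 0.99, 0.0], [0.0, 0.0, -1.0]] (np.float64(319.99047575801745), np.float64(205.5566336390861)) (np.float64(512.1498484586348), np.float64(174.56745772177288))
```

View pics/o23.png

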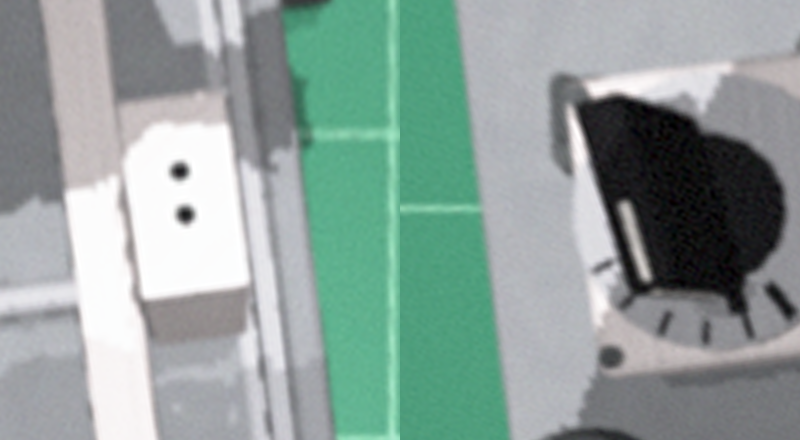

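Block28 has its top centre at (0.6216, -0.2356), yaw 7.2°. The two dots are visible and the size reads 49 × 27 mm, so it is the plain aluminium block between fence and blade. I'll descend on it.

>>> drive_tool --increments '[{"claw":0.085,"dx":-0.0193,"dy":-0.0018,"dz":0.02,"wx":0,"wy":0,"wz":0.8},{"claw":0.07,"dx":0,"dy":0,"dz":0.035,"wx":0,"wy":0,"wz":0},{"claw":0.07,"dx":0,"dy":0,"dz":0.035,"wx":0,"wy":0,"wz":0},{"claw":0.07,"dx":0,"dy":0,"dz":0.035,"wx":0,"wy":0,"wz":0},{"claw":0.07,"dx":0,"dy":0,"dz":0.025,"wx":0,"wy":0,"wz":0},{"claw":0.07,"dx":0,"dy":0,"dz":0.017,"wx":0,"wy":0,"wz":0},{"claw":0.07,"dx":0,"dy":0,"dz":0.01,"wx":0,"wy":0,"wz":0},{"claw":0.07,"dx":0,"dy":0,"dz":0,"wx":0,"wy":0,"wz":0},{"claw":0.07,"dx":0,"dy":0,"dz":0,"wx":0,"wy":0,"wz":0}]'

```text
t: 4.88
eef_pos: [0.6222, -0.2361, 0.0803]
tool_rot: [0.001, -0.064, 0.998, -0.0]
contact_force: [0.3, -0.2, -0.2]
gripper_width: 0.82
grasp_force: 0.0
```

>>> drive_tool --increments '[{"claw":0.05,"dx":0,"dy":0,"dz":0,"wx":0,"wy":0,"wz":0},{"claw":0.035,"dx":0,"dy":0,"dz":0,"wx":0,"wy":0,"wz":0},{"claw":0.02,"dx":0,"dy":0,"dz":0,"wx":0,"wy":0,"wz":0},{"claw":0.02,"dx":0,"dy":0,"dz":0,"wx":0,"wy":0,"wz":0},{"claw":0.02,"dx":0,"dy":0,"dz":0,"wx":0,"wy":0,"wz":0},{"claw":0.02,"dx":0,"dy":0,"dz":0,"wx":0,"wy":0,"wz":0},{"claw":0.02,"dx":0,"dy":0,"dz":0,"wx":0,"wy":0,"wz":0},{"claw":0.02,"dx":0,"dy":0,"dz":0,"wx":0,"wy":0,"wz":0}]' --newtons 40

```text
t: 5.88
eef_pos: [0.6218, -0.2359, 0.0798]
tool_rot: [0.0, -0.064, 0.998, -0.0]
contact_force: [-0.5, -0.1, 5.6]
gripper_width: 0.319
grasp_force: 40.5
```

Gripped, width 27 mm. Next: lift, then check the block in the hand.

>>> drive_tool --increments '[{"claw":0.02,"dx":0,"dy":0,"dz":-0.01,"wx":0,"wy":0,"wz":0},{"claw":0.02,"dx":0,"dy":0,"dz":-0.02,"wx":0,"wy":0,"wz":0},{"claw":0.02,"dx":0,"dy":0,"dz":-0.03,"wx":0,"wy":0,"wz":0},{"claw":0.02,"dx":0,"dy":0,"dz":-0.03,"wx":0,"wy":0,"wz":0},{"claw":0.02,"dx":0,"dy":0,"dz":-0.03,"wx":0,"wy":0,"wz":0},{"claw":0.02,"dx":0,"dy":0,"dz":-0.02,"wx":0,"wy":0,"wz":0},{"claw":0.02,"dx":0,"dy":0,"dz":0,"wx":0,"wy":0,"wz":0},{"claw":0.02,"dx":0,"dy":0,"dz":0,"wx":0,"wy":0,"wz":0}]'

```text
t: 6.88
eef_pos: [0.6208, -0.2355, 0.2182]
tool_rot: [-0.001, -0.064, 0.998, 0.0]
contact_force: [-0.2, 0.4, -2.6]
gripper_width: 0.323
grasp_force: 39.6
```

Run:
```python
from h import *
p,d,o=snap("wrist","w3");e=o["eef_pos"];print(o["t"],e,Rt(o).round(3).tolist(),o["contact_force"],o["gripper_width"])
print(proj("w3",e+[0,0,.0085]))
ortho("w3",e[0]-.05,e[0]+.05,e[1]-.05,e[1]+.05,e[2]+.0085,0.2,'o4.png')
```

```text
6.875 [ 0.62084533 -0.23552191  0.21818733] [[-0.992, -0.127, -0.002], [-0.127, 0.992, 0.001], [0.002, 0.001, -1.0]] [-0.23636831  0.36533125 -2.55631081] 0.32277636451369546
(np.float64(322.8321539513919), np.float64(295.09460161025106))
```

View pics/o4.png

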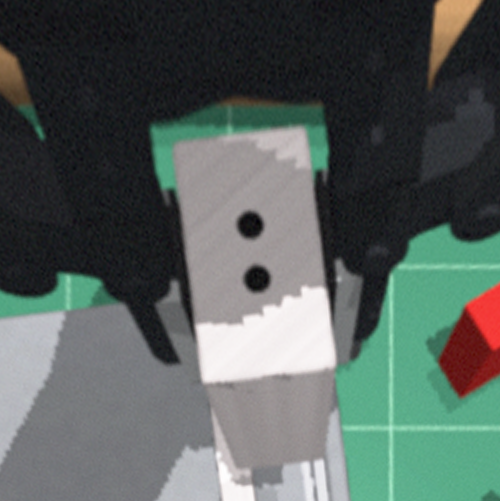

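>>> drive_tool --increments '[{"claw":0.02,"dx":-0.0065,"dy":0.0531,"dz":0,"wx":0,"wy":0,"wz":0},{"claw":0.02,"dx":-0.0065,"dy":0.0531,"dz":0,"wx":0,"wy":0,"wz":0},{"claw":0.02,"dx":-0.0065,"dy":0.0531,"dz":0,"wx":0,"wy":0,"wz":0},{"claw":0.02,"dx":-0.0065,"dy":0.0531,"dz":0,"wx":0,"wy":0,"wz":0},{"claw":0.02,"dx":-0.0065,"dy":0.0531,"dz":0,"wx":0,"wy":0,"wz":0},{"claw":0.02,"dx":-0.0065,"dy":0.0531,"dz":0,"wx":0,"wy":0,"wz":0},{"claw":0.02,"dx":-0.0065,"dy":0.0531,"dz":0,"wx":0,"wy":0,"wz":0},{"claw":0.02,"dx":-0.0065,"dy":0.0531,"dz":0,"wx":0,"wy":0,"wz":0},{"claw":0.02,"dx":-0.0065,"dy":0.0531,"dz":0,"wx":0,"wy":0,"wz":0},{"claw":0.02,"dx":-0.0065,"dy":0.0531,"dz":0,"wx":0,"wy":0,"wz":0},{"claw":0.02,"dx":0,"dy":0,"dz":0,"wx":0,"wy":0,"wz":5.5},{"claw":0.02,"dx":0,"dy":0,"dz":0,"wx":0,"wy":0,"wz":5.6},{"claw":0.02,"dx":0,"dy":0,"dz":0.04,"wx":0,"wy":0,"wz":0},{"claw":0.02,"dx":0,"dy":0,"dz":0.04,"wx":0,"wy":0,"wz":0},{"claw":0.02,"dx":0,"dy":0,"dz":0.03,"wx":0,"wy":0,"wz":0},{"claw":0.02,"dx":0,"dy":0,"dz":0.01,"wx":0,"wy":0,"wz":0},{"claw":0.02,"dx":0,"dy":0,"dz":0,"wx":0,"wy":0,"wz":0},{"claw":0.02,"dx":0,"dy":0,"dz":0,"wx":0,"wy":0,"wz":0}]'

```text
t: 9.18
eef_pos: [0.6194, 0.2995, 0.1006]
tool_rot: [0.001, 0.033, 0.999, 0.001]
contact_force: [-0.3, 0.2, -2.0]
gripper_width: 0.322
grasp_force: 40.0
```

Run:
```python
from h import *
p,d,o=snap("wrist","w4");e=o["eef_pos"];R=Rt(o);print(o["t"],e,R.round(4).tolist(),np.degrees(np.arctan2(-R[1,0],-R[0,0])))
u,v=proj("w4",e+[0,0,.008]);print(u,v,at("w4",u,v))
ortho("w4",.54,.66,.25,.35,.029,0.25,'o5a.png')
ortho("w4",.56,.66,.25,.35,e[2]+.0082,0.25,'o5b.png')
cv2.imwrite('pics/o5.png',np.hstack([cv2.imread('pics/o5a.png')[:400],cv2.imread('pics/o5b.png')[:400]]))
```

```text
9.175 [0.61936847 0.2994743  0.10063188] [[-0.9978, 0.0663, 0.0019], [0.0663, 0.9978, 0.001], [-0.0018, 0.0012, -1.0]] -3.8031986662330732
322.5041672481544 294.27104643564905 [0.62025601 0.29942305 0.10738608]
```

View pics/w4.png

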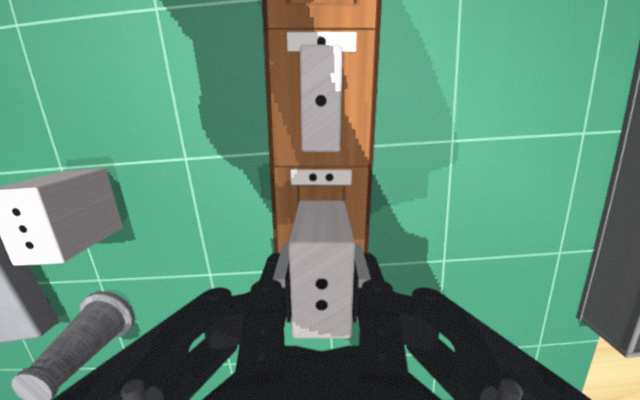

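Run:
```python
from h import *
z=np.load('pics/w4.npz');R=z['R'];e=z['pos']
f=lambda u,v,h:(R.T@(at("w4",u,v,h)-e)*1e3).round(1)
for n,u,v,h in [("tabdots",321,177,.0295),("tabL",288,178,.0295),("tabR",351,178,.0295),("bd1",321.5,284,.108),("bd2",321.5,305,.108),("blk",302,203,.049),("blk",347,203,.049),("poc",297.5,187,.029),("poc",346,187,.029)]:
    print(n,f(u,v,h))
# refine dots by darkness centroid
g=z['p'].astype(float).mean(2)
for u,v,h in [(313,177,.0295),(329,177,.0295),(321.5,284,.108),(321.5,305,.108)]:
    uu,vv=np.meshgrid(np.arange(int(u)-7,int(u)+8),np.arange(int(v)-6,int(v)+7));w=np.clip(70-g[vv,uu],0,None);a,b=(w*uu).sum()/w.sum(),(w*vv).sum()/w.sum();print(a,b,f(a,b,h))
```

```text
tabdots [34.5 -0.7 71.1]
tabL [ 33.8 -22.5  71. ]
tabR [33.8 19.2 71.1]
bd1 [ 4.8 -0.4 -7.4]
bd2 [-6.1 -0.4 -7.4]
blk [ 22.7 -12.2  51.6]
blk [22.7 15.1 51.6]
poc [ 27.5 -16.4  71.6]
poc [27.5 16.  71.6]
312.421686746988 176.88921539817807 [34.6 -6.3 71.1]
328.98667070584673 176.91699485004543 [34.5  4.6 71.1]
321.1932463110102 283.4973514945138 [ 5.1 -0.6 -7.4]
321.16772250493307 304.7043306677744 [-6.  -0.6 -7.4]
```

>>> drive_tool --increments '[{"claw":0.02,"dx":0.0016,"dy":-0.0002,"dz":0,"wx":0,"wy":0,"wz":0},{"claw":0.02,"dx":0,"dy":0,"dz":0.01,"wx":0,"wy":0,"wz":0},{"claw":0.02,"dx":0,"dy":0,"dz":0.006,"wx":0,"wy":0,"wz":0},{"claw":0.02,"dx":0,"dy":0,"dz":0.004,"wx":0,"wy":0,"wz":0},{"claw":0.02,"dx":0,"dy":0,"dz":0.003,"wx":0,"wy":0,"wz":0},{"claw":0.02,"dx":0,"dy":0,"dz":0.003,"wx":0,"wy":0,"wz":0},{"claw":0.02,"dx":0,"dy":0,"dz":0,"wx":0,"wy":0,"wz":0},{"claw":0.02,"dx":0,"dy":0,"dz":0,"wx":0,"wy":0,"wz":0}]'

```text
t: 10.22
eef_pos: [0.617, 0.2991, 0.0734]
tool_rot: [0.0, 0.033, 0.999, 0.0]
contact_force: [-1.2, -0.1, -2.1]
gripper_width: 0.313
grasp_force: 40.0
```

It is entering the pocket freely, with no added load. I'll continue down.

>>> drive_tool --increments '[{"claw":0.02,"dx":0,"dy":0,"dz":0.003,"wx":0,"wy":0,"wz":0},{"claw":0.02,"dx":0,"dy":0,"dz":0.003,"wx":0,"wy":0,"wz":0},{"claw":0.02,"dx":0,"dy":0,"dz":0.003,"wx":0,"wy":0,"wz":0},{"claw":0.02,"dx":0,"dy":0,"dz":0.002,"wx":0,"wy":0,"wz":0},{"claw":0.02,"dx":0,"dy":0,"dz":0.001,"wx":0,"wy":0,"wz":0},{"claw":0.02,"dx":0,"dy":0,"dz":0,"wx":0,"wy":0,"wz":0},{"claw":0.02,"dx":0,"dy":0,"dz":0,"wx":0,"wy":0,"wz":0}]'

```text
t: 11.1
eef_pos: [0.617, 0.2991, 0.0614]
tool_rot: [0.0, 0.033, 0.999, 0.0]
contact_force: [0.5, 0.2, -2.1]
gripper_width: 0.319
grasp_force: 40.0
```

>>> drive_tool --increments '[{"claw":0.02,"dx":0,"dy":0,"dz":0.001,"wx":0,"wy":0,"wz":0},{"claw":0.02,"dx":0,"dy":0,"dz":0.0005,"wx":0,"wy":0,"wz":0},{"claw":0.02,"dx":0,"dy":0,"dz":0,"wx":0,"wy":0,"wz":0},{"claw":0.02,"dx":0,"dy":0,"dz":0,"wx":0,"wy":0,"wz":0}]'

```text
t: 11.6
eef_pos: [0.6171, 0.2992, 0.0608]
tool_rot: [0.0, 0.033, 0.999, 0.0]
contact_force: [-2.4, 0.1, 5.6]
gripper_width: 0.324
grasp_force: 41.1
```

It touched bottom at z = 0.0608, the predicted seat. Releasing and rising.

>>> drive_tool --increments '[{"claw":0.04,"dx":0,"dy":0,"dz":0,"wx":0,"wy":0,"wz":0},{"claw":0.06,"dx":0,"dy":0,"dz":0,"wx":0,"wy":0,"wz":0},{"claw":0.07,"dx":0,"dy":0,"dz":0,"wx":0,"wy":0,"wz":0},{"claw":0.07,"dx":0,"dy":0,"dz":0,"wx":0,"wy":0,"wz":0},{"claw":0.07,"dx":0,"dy":0,"dz":-0.02,"wx":0,"wy":0,"wz":0},{"claw":0.07,"dx":0,"dy":0,"dz":-0.05,"wx":0,"wy":0,"wz":0},{"claw":0.07,"dx":0,"dy":0,"dz":-0.06,"wx":0,"wy":0,"wz":0},{"claw":0.07,"dx":0,"dy":0,"dz":-0.06,"wx":0,"wy":0,"wz":0},{"claw":0.07,"dx":0,"dy":0,"dz":0,"wx":0,"wy":0,"wz":0},{"claw":0.07,"dx":0,"dy":0,"dz":0,"wx":0,"wy":0,"wz":0}]'

```text
t: 12.85
eef_pos: [0.6168, 0.299, 0.2509]
tool_rot: [0.0, 0.033, 0.999, 0.0]
contact_force: [0.5, -0.1, -0.7]
gripper_width: 0.817
grasp_force: 0.0
```

Run:
```python
from h import *
p,d,o=snap("wrist","w5");e=o["eef_pos"];print(o["t"],e)
z=np.load('pics/w5.npz');g=p.astype(float).mean(2)
# block top by depth: points 0.06..0.08 near slot
A,t=pose("wrist",z);c=calibration("wrist");K=np.array(c["intrinsics"])
u0,v0=proj("w5",[.617,.2988,.069]);print(u0,v0)
P=[]
for v in range(int(v0)-70,min(400,int(v0)+70)):
  for u in range(int(u0)-50,int(u0)+50):
    X=t+d[v,u]*(A@ray("wrist",u,v))
    if .06<X[2]<.08 and abs(X[0]-.617)<.04: P.append(X)
P=np.array(P);print(len(P),P.mean(0),P[:,2].min(),np.median(P[:,2]),P[:,2].max(),P.min(0),P.max(0))
print("fit",np.linalg.lstsq(np.c_[P[:,:2]-P[:,:2].mean(0),np.ones(len(P))],P[:,2],rcond=None)[0])
r=cv2.minAreaRect((P[:,:2]*1e3).astype(np.float32));print(r)
```

```text
12.85 [0.6167967  0.29895491 0.25088868]
321.4464740679365 185.59548900873213Traceback (most recent call last):
  File "<stdin>", line 10, in <module>
  File "h.py", line 9, in ray
    c=calibration(n);K=np.array(c["intrinsics"])
ValueError: time passes only in moves, steps and waits
```

```bash
sed -i 's/^def Rt/import functools\ncalibration=functools.cache(calibration)\ndef Rt/' h.py
cat > blk.py <<'E'
from h import *
import sys
tag="w5" 
z=np.load('pics/%s.npz'%tag);d=z['d'];A,t=pose("wrist",z);u0,v0=proj(tag,[.617,.2988,.069]);P=[]
for v in range(int(v0)-70,min(400,int(v0)+70)):
  for u in range(int(u0)-50,int(u0)+50):
    X=t+d[v,u]*(A@ray("wrist",u,v))
    if .06<X[2]<.08 and abs(X[0]-.617)<.04: P.append(X)
P=np.array(P);print(len(P),P.mean(0).round(4),np.median(P[:,2]))
print("fit",np.linalg.lstsq(np.c_[P[:,:2]-P[:,:2].mean(0),np.ones(len(P))],P[:,2],rcond=None)[0].round(4))
print(cv2.minAreaRect((P[:,:2]*1e3).astype(np.float32)))
E
python3 blk.py
```

```text
1214 [0.6169 0.2989 0.0679] 0.0680481306976902
fit [ 0.0173 -0.0014  0.0679]
((617.9415893554688, 298.87530517578125), (27.267562866210938, 50.07112503051758), 86.03550720214844)
```

The block is home and upright: top at z ≈ 0.068, centre (0.617, 0.299). Now the knob.

>>> drive_tool --increments '[{"claw":0.07,"dx":-0.006,"dy":-0.0511,"dz":0,"wx":0,"wy":0,"wz":0},{"claw":0.07,"dx":-0.006,"dy":-0.0511,"dz":0,"wx":0,"wy":0,"wz":0},{"claw":0.07,"dx":-0.006,"dy":-0.0511,"dz":0,"wx":0,"wy":0,"wz":0},{"claw":0.07,"dx":-0.006,"dy":-0.0511,"dz":0,"wx":0,"wy":0,"wz":0},{"claw":0.07,"dx":-0.006,"dy":-0.0511,"dz":0,"wx":0,"wy":0,"wz":0},{"claw":0.07,"dx":-0.006,"dy":-0.0511,"dz":0,"wx":0,"wy":0,"wz":0},{"claw":0.07,"dx":-0.006,"dy":-0.0511,"dz":0,"wx":0,"wy":0,"wz":0},{"claw":0.07,"dx":0,"dy":0,"dz":0,"wx":0,"wy":0,"wz":0},{"claw":0.07,"dx":0,"dy":0,"dz":0,"wx":0,"wy":0,"wz":0}]'

```text
t: 14.02
eef_pos: [0.6345, -0.0601, 0.2485]
tool_rot: [-0.001, 0.033, 0.999, 0.0]
contact_force: [-1.0, 0.9, 0.1]
gripper_width: 0.818
grasp_force: 0.0
```

Run:
```python
from h import *
p,d,o=snap("wrist","w6");e=o["eef_pos"];print(o["t"],e,o["q"].round(2) if hasattr(o["q"],"round") else o["q"])
print(proj("w6",[.558,-.061,.107]),proj("w6",[.6174,.2989,.069]))
z=np.load('pics/w6.npz');A,t=pose("wrist",z);print("cam",t)
ortho("w6",.50,.62,-.12,0.0,.107,.3,'a.png');ortho("w6",.50,.62,-.12,0.0,.067,.3,'b.png')
cv2.imwrite('pics/o6.png',np.hstack([cv2.imread('pics/a.png')[:400],cv2.imread('pics/b.png')[:400]]))
```

```text
14.025 [ 0.63447016 -0.06005537  0.24849093] [-0.17  0.43  0.23  1.67 -0.11  1.06  1.59]
(np.float64(314.68684673989287), np.float64(110.93277933349627)) (np.float64(657.9728604348666), np.float64(149.8746059387327))
cam [ 0.55775294 -0.05556153  0.36521021]
```

View pics/o6.png

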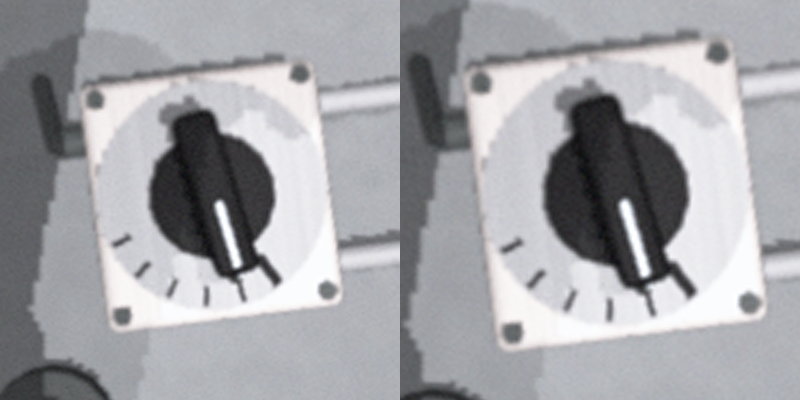

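The dial view is clear. The broad home mark is at (275,270), and the pointer sits on the next mark at (240,290), so the knob is at the first stop. The third stop is two more clicks, +40°. The knob axis is at (0.562, -0.065) and the bar is at 15.7°.

>>> drive_tool --increments '[{"claw":0.045,"dx":0,"dy":0,"dz":0,"wx":0,"wy":0,"wz":-9.8},{"claw":0.045,"dx":0,"dy":0,"dz":0,"wx":0,"wy":0,"wz":-9.7},{"claw":0.045,"dx":0.0355,"dy":0.0075,"dz":0,"wx":0,"wy":0,"wz":0},{"claw":0.045,"dx":0.0355,"dy":0.0075,"dz":0,"wx":0,"wy":0,"wz":0},{"claw":0.045,"dx":0,"dy":0,"dz":0.03,"wx":0,"wy":0,"wz":0},{"claw":0.045,"dx":0,"dy":0,"dz":0.03,"wx":0,"wy":0,"wz":0},{"claw":0.045,"dx":0,"dy":0,"dz":0.02,"wx":0,"wy":0,"wz":0},{"claw":0.045,"dx":0,"dy":0,"dz":0,"wx":0,"wy":0,"wz":0},{"claw":0.045,"dx":0,"dy":0,"dz":0,"wx":0,"wy":0,"wz":0}]'

```text
t: 15.2
eef_pos: [0.5632, -0.0645, 0.1704]
tool_rot: [0.0, -0.137, 0.991, 0.0]
contact_force: [0.2, 0.3, -0.6]
gripper_width: 0.525
grasp_force: 0.0
```

Run:
```python
from h import *
p,d,o=snap("wrist","w7");e=o["eef_pos"];R=Rt(o);print(o["t"],e,R.round(4).tolist(),np.degrees(np.arctan2(-R[1,0],-R[0,0])),o["gripper_width"])
D=np.array([.5621,-.0648,.105])-e;print("tool delta",(R.T@D).round(4))
# pointer line end points: white within black bar, near the knob in the plane .107
z=np.load('pics/w7.npz');A,t=pose("wrist",z);P=[];B=[]
u0,v0=proj("w7",[.5621,-.0648,.107]);print(u0,v0)
for v in range(max(0,int(v0)-90),min(400,int(v0)+90)):
  for u in range(int(u0)-60,int(u0)+60):
    if d[v,u]>0:
      X=t+d[v,u]*(A@ray("wrist",u,v))
      if .101<X[2]<.113 and np.hypot(X[0]-.5621,X[1]+.0648)<.035: P.append(X)
P=np.array(P)
if len(P): print(len(P),np.median(P[:,2]),cv2.minAreaRect((P[:,:2]*1e3).astype(np.float32)))
```

```text
15.2 [ 0.56321888 -0.0644501   0.1704206 ] [[-0.9623, -0.2722, 0.0008], [-0.2722, 0.9623, 0.0003], [-0.0008, 0.0001, -1.0]] 15.793169111103813 0.5250243395720291
tool delta [ 0.0012 -0.      0.0654]
322.35121888315183 228.3915123777384
1431 0.1058670586140611 ((561.5838623046875, -64.67635345458984), (51.394134521484375, 14.011655807495117), 17.028528213500977)
```

Depth confirms the bar: 51 × 14 mm, centre (0.5616, -0.0647), about 16.5°. I'll descend and grip.

>>> drive_tool --increments '[{"claw":0.045,"dx":0.0015,"dy":0,"dz":0.025,"wx":0,"wy":0,"wz":-0.8},{"claw":0.045,"dx":0,"dy":0,"dz":0.02,"wx":0,"wy":0,"wz":0},{"claw":0.045,"dx":0,"dy":0,"dz":0.013,"wx":0,"wy":0,"wz":0},{"claw":0.045,"dx":0,"dy":0,"dz":0.008,"wx":0,"wy":0,"wz":0},{"claw":0.03,"dx":0,"dy":0,"dz":0,"wx":0,"wy":0,"wz":0},{"claw":0.02,"dx":0,"dy":0,"dz":0,"wx":0,"wy":0,"wz":0},{"claw":0.005,"dx":0,"dy":0,"dz":0,"wx":0,"wy":0,"wz":0},{"claw":0.005,"dx":0,"dy":0,"dz":0,"wx":0,"wy":0,"wz":0},{"claw":0.005,"dx":0,"dy":0,"dz":0,"wx":0,"wy":0,"wz":0},{"claw":0.005,"dx":0,"dy":0,"dz":0,"wx":0,"wy":0,"wz":0}]' --newtons 40

```text
t: 16.5
eef_pos: [0.5614, -0.0643, 0.1046]
tool_rot: [0.0, -0.144, 0.99, 0.001]
contact_force: [-2.5, 4.1, 6.8]
gripper_width: 0.155
grasp_force: 40.2
```

```bash
cat > st.py <<'E'
from h import *
o=get_obs();R=Rt(o);print(o["t"],o["eef_pos"],"yaw",np.degrees(np.arctan2(-R[1,0],-R[0,0])),"F",o["contact_force"],"M",o["torque"],o["gripper_width"]*85.4,o["grasp_force"])
E
python3 st.py
```

```text
16.5 [ 0.56136741 -0.06433705  0.10463095] yaw 16.56934955120106 F [-2.53847843  4.11430772  6.76758196] M [ 8.36156922e-01  5.38324397e-01 -7.47061189e-04] 13.258450269115897 40.20630419254303
```

Gripped with no turning moment, so it is resting in the detent. Turning to the second stop.

>>> drive_tool --increments '[{"claw":0.005,"dx":0,"dy":0,"dz":0,"wx":0,"wy":0,"wz":4},{"claw":0.005,"dx":0,"dy":0,"dz":0,"wx":0,"wy":0,"wz":4},{"claw":0.005,"dx":0,"dy":0,"dz":0,"wx":0,"wy":0,"wz":4},{"claw":0.005,"dx":0,"dy":0,"dz":0,"wx":0,"wy":0,"wz":4},{"claw":0.005,"dx":0,"dy":0,"dz":0,"wx":0,"wy":0,"wz":4},{"claw":0.005,"dx":0,"dy":0,"dz":0,"wx":0,"wy":0,"wz":0},{"claw":0.005,"dx":0,"dy":0,"dz":0,"wx":0,"wy":0,"wz":0}]'

```text
t: 17.38
eef_pos: [0.5613, -0.0643, 0.1046]
tool_rot: [0.0, 0.03, 1.0, 0.001]
contact_force: [-3.7, 4.4, 5.2]
gripper_width: 0.158
grasp_force: 40.3
```

```bash
python3 st.py
```

```text
17.375 [ 0.56133778 -0.06434185  0.10462781] yaw -3.427054212407215 F [-3.72037043  4.38999344  5.18772453] M [0.79180935 0.61482367 0.00508727] 13.478897562902521 40.31689167022705
```

>>> drive_tool --increments '[{"claw":0.005,"dx":0,"dy":0,"dz":0,"wx":0,"wy":0,"wz":4},{"claw":0.005,"dx":0,"dy":0,"dz":0,"wx":0,"wy":0,"wz":4},{"claw":0.005,"dx":0,"dy":0,"dz":0,"wx":0,"wy":0,"wz":4},{"claw":0.005,"dx":0,"dy":0,"dz":0,"wx":0,"wy":0,"wz":4},{"claw":0.005,"dx":0,"dy":0,"dz":0,"wx":0,"wy":0,"wz":4},{"claw":0.005,"dx":0,"dy":0,"dz":0,"wx":0,"wy":0,"wz":0},{"claw":0.005,"dx":0,"dy":0,"dz":0,"wx":0,"wy":0,"wz":0},{"claw":0.005,"dx":0,"dy":0,"dz":0,"wx":0,"wy":0,"wz":0}]'

```text
t: 18.38
eef_pos: [0.5614, -0.0643, 0.1046]
tool_rot: [-0.0, 0.203, 0.979, 0.001]
contact_force: [-3.2, 5.2, 7.1]
gripper_width: 0.154
grasp_force: 40.4
```

Run:
```python
exec(open('st.py').read())
# fence-to-blade check from the top camera depth: fence position before/after; bar angle by wrist depth
snap("top","top1")
def fence(tag):
    # aluminium fence row: bright profile along cutter y through fence, 70 mm behind its middle
    z=np.load('pics/%s.npz'%tag);g=z['p'].astype(float).mean(2).astype(np.float32);out=[]
    c,s=np.cos(np.radians(7.2)),np.sin(np.radians(7.2))
    for a in np.arange(-.09,-.045,.005):
        prof=[]
        for b in np.arange(-.03,.075,.0005):
            X=np.array([.6216+c*a-s*b,-.2356+s*a+c*b,.044]);u,v=proj(tag,X);prof.append(float(cv2.getRectSubPix(g,(1,1),(u,v))[0,0]))
        out.append(prof)
    m=np.median(out,0);m=m-np.median(m);b=np.arange(-.03,.075,.0005);return b,m
for t in("top0","top1"):
    b,m=fence(t);w=np.where(m>m.max()*.5)[0];print(t,m.max(),(b[w]*1e3).round(1).tolist())
```

```text
18.375 [ 0.56135526 -0.06432127  0.10462281] yaw -23.424095908488905 F [-3.20517665  5.1774161   7.10439468] M [ 0.81423033  0.64368584 -0.00614921] 13.180939351490402 40.372697710990906
top0 86.57017517089844 [17.0, 17.5, 18.0, 18.5, 19.0, 19.5, 20.0, 20.5, 21.0, 21.5, 22.0, 22.5, 23.0, 23.5, 24.0, 24.5, 25.0, 25.5, 26.0, 26.5, 27.0, 27.5, 28.0, 28.5, 29.0, 29.5, 30.0, 30.5, 31.0, 31.5, 32.0, 32.5]
top1 87.46160125732422 [9.0, 9.5, 10.0, 10.5, 11.0, 11.5, 12.0, 12.5, 13.0, 13.5, 14.0, 14.5, 15.0, 15.5, 16.0, 16.5, 17.0, 17.5, 18.0, 18.5, 19.0, 19.5, 20.0, 20.5, 21.0, 21.5, 22.0, 22.5, 23.0, 23.5, 24.0, 24.5, 25.0]
```

The fence moved 8 mm, which is two clicks. The knob yaw is -23.4°, on the third mark, with zero moment and a 40 N grip. Handing in.

```bash
python3 -c "
from station import *
print(hand_in())"
```

```text
the job is handed in; nothing more can be done
None
```

The job is handed in: the 28 mm block stands fully home and let go in its two-dot slot, and the knob was turned two clicks from the first stop to the third and is still gripped there at 40 N. The hand-in gave no verdict.

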